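Rub down a shelf bearer, then open the wax

TASK

Take the hand sander and rub down the shelf bearer along its whole length, from the end near you to the far end, lengthwise and square on the wood with light steady pressure (clearly more than its own weight), then set it back flat on the cork mat without dropping it. Then unscrew the tight brass lid of the wax jar while the pocket braces the jar, stop when the threads let go, and lift the lid off, leaving the jar seated. Finish while still holding the lid, level and still, just above the open jar, a few centimetres clear of it; leave tape, hinge and screwdriver alone.

Things in the scene. Friction and masses are not known exactly. Their poses are not given: they have to be found in the camera images.
- sander: Foam-backed hand sander, 120 mm long (its x), 70 mm wide (its y), 60 mm high, 0.35 kg. Origin at the centre of its sole's underside, z up. Stiff sole 10 mm, black foam 6 mm, grey plate 8 mm (top at z = 24 mm), then a blue grip 104 mm long, 40 mm wide. Set down it presses with its weight, 3.5 N; the foam takes 2 N more for each mm the grip is pushed down and bottoms at 6 mm (15 N).
- sander_grip (a point): Where to pinch the blue grip from above, across its 40 mm width (sander's y), 30 N or more: on the sander's axis, 46 mm above its underside; the fingertips then end 3 mm above the grey plate. Rubbed, the sole drags with about 0.5 to 0.7 of the pressing force.
- bearer: Shelf bearer: pale batten 340 mm long (its x), 44 mm wide (its y), 20 mm thick, fixed flat on the bench between two dark end stops 12 mm high. Origin at the centre of its underside, z up; upper face at z = 20 mm. +x points away from the robot: the near end is at x = -170 mm. The sole covers the near end with the sander's origin at x = -110 mm, the far end at +110 mm.
- mat: Cork mat, 170 (its x) by 120 mm (its y), 3 mm thick, fixed on the bench, where the sander lies at the start and goes back. Origin at the centre of its underside.
- caddy: Wooden caddy fixed to the bench, 176 (its x) by 98 mm (its y), walls 38 mm high, 12 mm thick, floor 8 mm. Origin under the centre of the square pocket (74 mm inside) in which the jar stands; a second pocket with pencils lies on its +x side. The pocket braces the jar: it turns some 0.06 rad until its corners bear on the walls.
- jar: Dark brown wax jar, loose in the caddy's pocket: square body 70 by 70 mm, 46 mm high, with a round neck up to the mouth at z = 70 mm. Origin at the centre of its underside, which stands on the pocket floor, 8 mm above the bench. About 0.33 kg.
- jar_mouth (a point): Centre of the jar's mouth, level with the rim, on the axis of neck and lid, 70 mm above the jar's underside; axes as the jar's.
- lid: Round brass screw lid, 60 mm across, 25 mm high, ribbed, 60 g, a short red bar on top along its +x. Origin at the centre of its lower edge: screwed on, 16 mm below the mouth (top 87 mm above the bench). Pinch across the diameter from above, 30 N or more. Unscrews counter-clockwise from above against 0.30 N m; the threads hold it down at first; turned 1.15 to 1.7 rad it lifts straight off.
- thread (a joint): How far the lid's seal ring has been turned on the jar's neck by the lid, rad: 0 screwed tight, growing as the lid is unscrewed. It lags the lid by up to 0.07 rad of play and stays where it is left. The threads have let go above 0.97; past 1.75 the lid is overturned, its lugs running in under the next thread.
- tape: Bystander: roll of yellow tape lying flat, 80 mm across, 24 mm high. Origin at the centre of its underside.
- hinge: Bystander: steel cup hinge of a cupboard door, about 85 by 62 mm, 16 mm high. Origin near its middle, on the bench.
- screwdriver: Bystander: red-handled screwdriver, 150 mm long, lying on the bench to the left of the bearer's far end. Origin under its middle.
Mind the look-alikes: they are no part of the job. Leave any black or purple look-alike of the lid alone. There is more than one size of the mat; the job needs the smaller.

How it is judged:
By the outcome, as a careful person would: the job done as asked, in the order asked, and still so for the second after the job is handed in, while the arm keeps its last pose, push and grip.
It also fails if it takes over 72 s, if anything falls off the work surface, if the arm or the gripper's body presses on something with over 40 N, if the wrist force passes 120 N, or if a joint passes its speed limit or range.

ROBOT

A 6-joint arm with a two-finger parallel gripper is mounted at the origin on the work surface. World frame = base frame: x ahead of the robot, y to its left, z up, the work surface at z = 0. Lengths are in mm, angles in rad, forces in N, time in s.
With the tool pointing down it reaches from about 350 to 875 mm from the base axis. Payload 4.2 kg.
Tool frame: the origin (TCP) lies on the mounting face of the last link; the fingertips stand 173 mm ahead of it and the grasp point (between the pads) lies 155 mm ahead of it; z points along the fingers, y is the direction in which the jaws open and shut (so a half turn about z gives the same grasp; the last joint's range is limited). The gripper opens to 85 mm and grips with 20 to 120 N. Pads are 22 mm wide; open, the fingers measure 114 mm over their backs; the gripper's body (76 mm by 85 mm) begins 54 mm behind the grasp point. The pads swing forward as they close: fully open they stand 13 mm farther back than shut.
Start: joints at [-0.984, 0.385, 0.008, 0, -1.194, -0.259], TCP at [201.241, -591.694, 404.712] pointing down, gripper open.
Joint ranges: [-3.14, 3.14], [-1.21, 2.06], [-1.07, 1.41], [-3.16, 2.05], [-2.99, -0.16], [-3.1, 3.1]. Speed limits (rad/s): [2.79, 2.79, 3.14, 3.14, 3.14, 3.14].

INTERFACE

Orientations are given as a unit quaternion [x, y, z, w].
In Python, from bench import arm gives the robot as it stands.
- The arm moves only by the shell command python3 -m jog 'ROWS' [OPENING]. ROWS is JSON, a list that holds one entry, the list of rows, each a list of 4 numbers: the shift along the tool's x, y, z in mm, then the turn about the tool's z in degrees. In form: [[[x, y, z, spin], ...]]. A call has exactly 5 rows; each row is the pose to reach, as a shift and turn from the pose measured when the call began, along the tool's axes at that moment; what a row does not reach only later rows make up. A row lasts 1/8 s, in which the tool goes at most 62.5 mm and 10.7 degrees, less where a joint would pass 70% of its speed; a pose out of reach is approached as far as the arm can. A call with a gripper value outside its range is refused whole. OPENING is the finger opening in mm, from 0 to 85.4, set as the call begins (- or left out, the last holds). The fingers move at their own pace and stop on an object; the grip force is fixed at half the most. Time passes only in rows, so rows that repeat a pose let the fingers close, or fill a call up. It gives the time, the measured TCP pose, the force and the opening at its end, in the units of the state.
- arm.read_state(): the state, without advancing time (a new reading comes with each control period).
- arm.get_image(name): name is "scene" or "top" or "wrist"; returns (picture, depth): 384x512x3 uint8, blue, green, red; 384x512 float32, mm along the optical axis (not along the pixel's ray), 0 where there is no reading.
- arm.camera_params(name): a dict with "mtx" (3x3 intrinsics, pixels), "R" (3x3) and "t" (3): a world point X has camera coordinates R X + t. Camera axes: x right, y down, z forward; pixel columns grow to the right and rows downward; lengths in mm; the calibration is good to about 2 mm. A picture is of the moment at which its call begins: read the wrist's pose just before it. camera_params takes no time and is no camera call; for the wrist camera it gives the pose at the moment of the call.
- arm.job_done(): hands the job in, once; it reports no verdict.
The state is a dict: "clock": time; "joints": joint angles; "joint_vel": joint speeds; "joint_efforts": joint torques, N m; "position": TCP position; "ee_rot": TCP orientation; "contact_force": force on the tool from outside, world axes, zero at the start; "wrist_torque": the same for the moment, N m; "gripper_width": finger opening in mm.
Only numpy, scipy, OpenCV 4.12 (cv2) and the standard library are available. Lean on these libraries where they do the work, as an engineer would, in place of code of your own. Each camera call takes 0.05 s, during which the arm holds its last target.

## Working session

There is one attempt and no reset: what is moved stays moved. The work goes in short steps, Python scripts to look and compute and a shell command to move; the robot and the scene stay as the last step left them, time stands still between calls to the robot, and variables do not carry over. Pictures are saved under pics/ and viewed, and the job is handed in when it is done.

```bash
ls; mkdir -p pics; python3 - <<'E'
from bench import arm
import cv2,numpy as np
s=arm.read_state();print(s)
for n in ("scene","top"):
    im,d=arm.get_image(n);cv2.imwrite(f"pics/{n}0.png",im);np.save(f"pics/{n}0.npy",d)
    p=arm.camera_params(n);print(n,p)
    np.savez(f"pics/{n}0cam.npz",**p)
E
```

```text
pics
{'clock': 0.0, 'joints': array([-9.84423007e-01,  3.85590026e-01,  6.62341719e-03, -5.28186220e-04,
       -1.19400871e+00, -2.58634788e-01]), 'joint_vel': array([ 0.00053481, -0.00015798,  0.00029552, -0.00014053, -0.00078803,
        0.00024588]), 'joint_efforts': array([ 6.57177989e-04, -3.92291236e+01,  1.88391620e+01,  4.18602839e+00,
       -4.65763849e-03,  3.28820192e-06]), 'position': array([ 201.18256314, -591.52109597,  403.59568225]), 'ee_rot': array([-1.63040616e-01,  9.86618726e-01,  1.09433908e-03, -2.22865243e-04]), 'contact_force': array([ 0.12580388, -0.42977661,  0.26335417]), 'wrist_torque': array([0.04912829, 0.03282548, 0.00559975]), 'gripper_width': 85.3221226106048}
scene {'mtx': array([[461.46854135,   0.        , 257.4270339 ],
       [  0.        , 461.46854135, 193.65190124],
       [  0.        ,   0.        ,   1.        ]]), 'R': array([[ 0.37396352,  0.92725249,  0.01881768],
       [ 0.55184086, -0.20616007, -0.8080654 ],
       [-0.7454012 ,  0.31257135, -0.58879215]]), 't': array([-214.9359464 , -189.98048543, 1835.52912101])}
top {'mtx': array([[355.95339465,   0.        , 257.90166754],
       [  0.        , 355.95339465, 190.52641181],
       [  0.        ,   0.        ,   1.        ]]), 'R': array([[-0.01592843, -0.99963324, -0.02190135],
       [-0.99546434,  0.01790909, -0.09343456],
       [ 0.09379253,  0.02031374, -0.99538451]]), 't': array([ 24.66052515, 490.2130971 , 976.85423907])}
```

View pics/scene0.png

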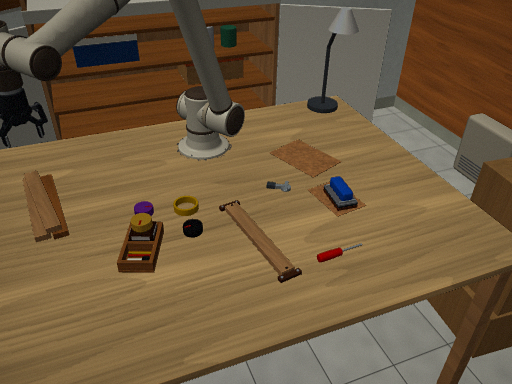

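View pics/top0.png

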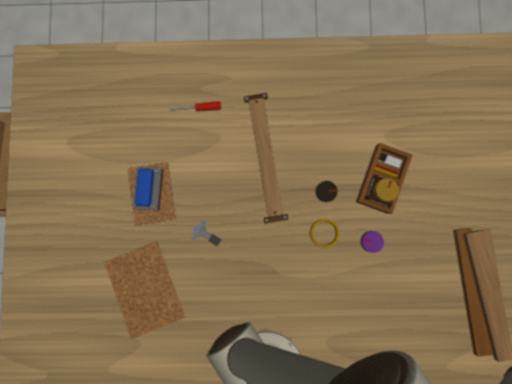

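The scene picture shows the sander on the smaller mat at (340,192), the bearer from (230,205) to (290,272), and the caddy at (141,245) with the brass lid at (143,221). The top picture shows:
- Mats: the small one with the sander at (150,190), the big one at (145,288). The job needs the smaller.
- Lids: brass with a red bar at (388,190), black at (326,191), purple at (372,241). The brass one on the jar is meant.

I'll enlarge crops to confirm and measure.

```bash
cat > h.py <<'E'
import numpy as np,cv2
from scipy.spatial.transform import Rotation as Ro
def cam(f): return dict(np.load(f))
def ray(p,uv,z):
    uv=np.atleast_2d(np.array(uv,float)); K=p["mtx"];R=p["R"];t=p["t"]
    d=(np.linalg.inv(K)@np.c_[uv,np.ones(len(uv))].T).T@R   # R^T d
    C=-R.T@t
    return C+d*((z-C[2])/d[:,2])[:,None]
def proj(p,X):
    c=np.atleast_2d(X)@p["R"].T+p["t"]; q=c@p["mtx"].T; return q[:,:2]/q[:,2:]
def blob(mask,roi=None):
    m=mask.astype(np.uint8)
    if roi is not None:
        z=np.zeros_like(m);x0,y0,x1,y1=roi;z[y0:y1,x0:x1]=m[y0:y1,x0:x1];m=z
    cs,_=cv2.findContours(m,cv2.RETR_EXTERNAL,cv2.CHAIN_APPROX_NONE)
    return max(cs,key=cv2.contourArea)[:,0,:].astype(np.float32)
def rect(P):
    "centre, size, angle of long axis of planar pts (world xy)"
    (c,s,a)=cv2.minAreaRect(P[:,:2].astype(np.float32)); 
    if s[0]<s[1]: s=s[::-1];a+=90
    return np.round(c,1),np.round(s,1),round((a+90)%180-90,2)
E
python3 - <<'E'
from h import *
im=cv2.imread("pics/top0.png");p=cam("pics/top0cam.npz")
hsv=cv2.cvtColor(im,cv2.COLOR_BGR2HSV);H,S,V=cv2.split(hsv)
for n,uv in dict(blue=(144,188),grey=(157,190),cork=(168,180),bear=(262,130),brass=(388,187),cadd=(364,203),stop=(255,98),bench=(300,300)).items(): print(n,hsv[uv[1],uv[0]])
b=blob((H>100)&(H<130)&(S>140),(120,150,190,230));print("blue",rect(ray(p,b,60+3)))
c1=cv2.resize(im[140:235,110:200],None,fx=4,fy=4,interpolation=cv2.INTER_CUBIC)
c2=cv2.resize(im[135:230,330:425],None,fx=4,fy=4,interpolation=cv2.INTER_CUBIC)
c1=cv2.resize(c1,(380,380));cv2.imwrite("pics/crop1.png",np.hstack([c1,c2]))
E
```

```text
blue [110 198 144]
grey [ 0  0 95]
cork [ 15 141 137]
bear [ 16 123 129]
brass [ 16 195 127]
cadd [ 15 173  75]
stop [ 14 146  77]
bench [ 18 105 136]
blue (array([502.4, 325.3]), array([99.3, 41. ]), -4.08)
```

View pics/crop1.png

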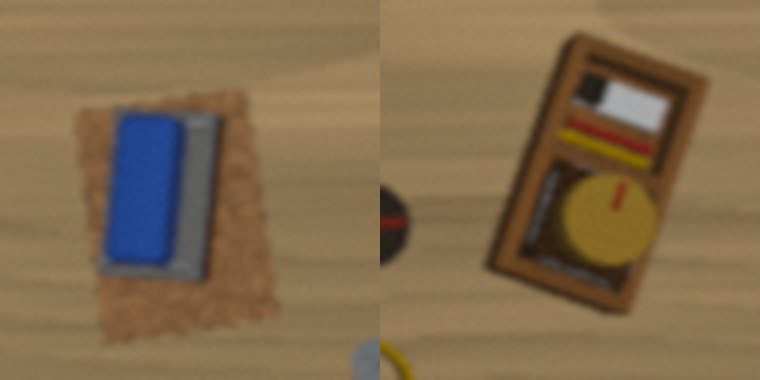

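The crop confirms the blue grip with its grey plate on the small cork mat, and the round brass lid with its red bar inside the caddy's square pocket. Next I'll measure the rest.

```bash
cat >> h.py <<'E'
def goto(X,yaw_y,st,half=True):
    """jog shift (mm tool axes) and spin deg so the grasp point's tool-y axis points at world yaw yaw_y (deg), TCP at X"""
    R=Ro.from_quat(st["ee_rot"]).as_matrix(); d=R.T@(np.array(X)-st["position"])
    y=R[:,1]; cur=np.degrees(np.arctan2(y[1],y[0])); dl=(yaw_y-cur)
    dl=(dl+90)%180-90 if half else (dl+180)%360-180
    return np.round(d,1), round(-dl,1), round(cur,2), np.round(np.degrees(np.arccos(-R[2,2])),2)
E
python3 - <<'E'
from h import *
from bench import arm
im=cv2.imread("pics/top0.png");p=cam("pics/top0cam.npz")
hsv=cv2.cvtColor(im,cv2.COLOR_BGR2HSV);H,S,V=cv2.split(hsv)
st=blob((V<95)&(S>60),(235,85,280,105));print("far stop",rect(ray(p,st,12)))
st2=blob((V<95)&(S>60),(255,208,295,226));print("near stop",rect(ray(p,st2,12)))
br=blob((H<20)&(S>170)&(V>100),(370,172,402,206));print("lid",rect(ray(p,br,87)),len(br))
cd=blob(((V<95)&(S>80)),(345,130,420,220));print("caddy",rect(ray(p,cd,38)))
cd=blob((((V<105)&(S>135))|(S<60)),(345,130,420,220));print("caddy",rect(ray(p,cd,38)))
m=blob((S>120)&(H<18)|(H>100)&(S>140)|(S<30),(120,150,180,232));print("mat",rect(ray(p,m,3)))
m=blob((S<70)&(V<140),(120,150,180,232));print("plate",rect(ray(p,m,27)))
# scene view
p2=cam("pics/scene0cam.npz");im2=cv2.imread("pics/scene0.png");h2=cv2.cvtColor(im2,cv2.COLOR_BGR2HSV);H2,S2,V2=cv2.split(h2)
b=blob((H2>100)&(H2<130)&(S2>140),(300,160,380,220));print("blue scene bbox",b.min(0),b.max(0),"centre",b.mean(0), ray(p2,b.mean(0),50))
s=arm.read_state()
print(goto([502,325,400],86,s), goto([502,325,400],-94,s,False))
E
```

```text
far stop (array([764. ,  19.8]), array([67.5, 19.1]), -81.06)
near stop (array([413.3, -31. ]), array([66.2, 16.2]), -81.49)
lid (array([ 499.2, -333.2]), array([24. , 20.7]), -2.84) 32
caddy (array([ 481.8, -322.4]), array([80.6, 78.4]), -21.6)
caddy (array([ 518. , -329.4]), array([175.5,  98. ]), -20.55)
mat (array([489.6, 325.4]), array([169.4, 120.7]), 8.28)
plate (array([503.2, 329. ]), array([117.9,  71.7]), -4.93)
blue scene bbox [330. 177.] [352. 200.] centre [340.8889  188.60318] [[508.20686613 323.96458575  50.        ]]
(array([-579.7,  771. ,    5.2]), np.float64(22.8), np.float64(108.77), np.float64(0.11)) (array([-579.7,  771. ,    5.2]), np.float64(-157.2), np.float64(108.77), np.float64(0.11))
```

```bash
python3 - <<'E'
from h import *
from bench import arm
s=arm.read_state()
for X in ([300,-450,400],[430,-200,400],[500,100,400],[503,250,350]): print(goto(X,86,s))
E
```

```text
(array([-139.1,  102.2,    3.9]), np.float64(22.8), np.float64(108.77), np.float64(0.11))
(array([-342.6,  297.1,    4.3]), np.float64(22.8), np.float64(108.77), np.float64(0.11))
(array([-505.4,  558.6,    4.8]), np.float64(22.8), np.float64(108.77), np.float64(0.11))
(array([-556.5,  699.6,   55.1]), np.float64(22.8), np.float64(108.77), np.float64(0.11))
```

```bash
python3 -m jog '[[[-48,36,0,5],[-97,71,0,9],[-139,102,0,13],[-182,143,0,18],[-225,185,0,22.8]]]'; python3 - <<'E'
from h import *
from bench import arm
s=arm.read_state()
for X in ([430,-200,400],[500,100,400],[503,250,350]): print(goto(X,86,s))
E
```

```text
clock: 0.72
position: [355.3, -342.3, 403.7]
ee_rot: [0.037, 0.999, 0.001, -0.001]
contact_force: [1.4, -0.7, -0.2]
gripper_width: 85.3
(array([-64.1, 147.4,   3.9]), np.float64(-0.2), np.float64(85.79), np.float64(0.14))
(array([-111.9,  451.7,    4.5]), np.float64(-0.2), np.float64(85.79), np.float64(0.14))
(array([-103.9,  601.4,   54.8]), np.float64(-0.2), np.float64(85.79), np.float64(0.14))
```

```bash
python3 -m jog '[[[-24,56,0,0],[-48,112,0,0],[-68,170,0,0],[-78,230,0,0],[-88,291,0,0]]]'; python3 -m jog '[[[-8,60,0,0],[-14,121,0,0],[-16,183,0,0],[-16,245,12,0],[-16,300,30,0]]]';python3 - <<'E'
from h import *
from bench import arm
s=arm.read_state();pw=arm.camera_params("wrist");im,d=arm.get_image("wrist")
cv2.imwrite("pics/w1.png",im);np.savez("pics/w1cam.npz",**pw)
print(s["position"],pw)
for X in ([503,325,350],): print(goto(X,86,s))
E
```

```text
clock: 1.35
position: [464.4, -56.5, 404.0]
ee_rot: [0.037, 0.999, 0.001, -0.001]
contact_force: [1.0, -0.8, -0.1]
gripper_width: 85.5
clock: 1.98
position: [502.2, 243.8, 374.5]
ee_rot: [0.036, 0.999, 0.001, -0.0]
contact_force: [0.4, -0.0, 0.8]
gripper_width: 85.2
[502.15207479 243.81661174 374.52298871] {'mtx': array([[305.54251955,   0.        , 253.87049485],
       [  0.        , 305.54251955, 192.31290473],
       [  0.        ,   0.        ,   1.        ]]), 'R': array([[ 0.07281712,  0.99733803,  0.00381079],
       [ 0.94635391, -0.07029979,  0.31539218],
       [ 0.31482051, -0.0193596 , -0.94895377]]), 't': array([-280.26214391, -489.62941873,  199.51388098])}
(array([ 5. , 81. , 24.8]), np.float64(-0.2), np.float64(85.83), np.float64(0.17))
```

View pics/w1.png

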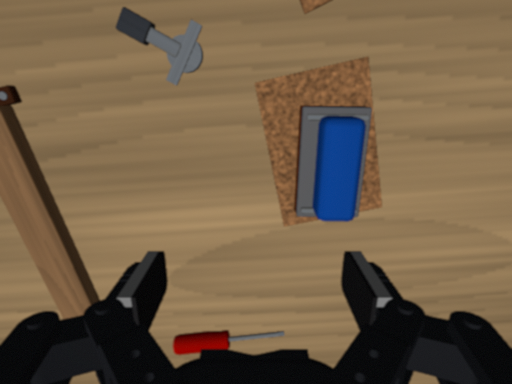

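The wrist view shows the blue grip at (340,168), its grey plate between (300,107) and (370,218), the mat around it, the near stop at (8,95) and the screwdriver at (230,342).

```bash
python3 - <<'E'
from h import *
from bench import arm
im=cv2.imread("pics/w1.png");p=cam("pics/w1cam.npz")
H,S,V=cv2.split(cv2.cvtColor(im,cv2.COLOR_BGR2HSV))
roi=(245,45,390,235)
b=blob((H>100)&(H<130)&(S>140)&(V>140),roi);print("blue top",rect(ray(p,b,63)))
b=blob((H>100)&(H<130)&(S>140),roi);print("blue",rect(ray(p,b,63)))
m=blob(((S<70)|(H>100)&(S>100)),roi);print("plate+blue",rect(ray(p,m,27)))
m=blob(((H<17)&(S>110)|(S<70)|(H>100)&(S>100)),roi);print("mat",rect(ray(p,m,3)))
E
```

```text
blue top (array([501.3, 324.7]), array([90.3, 28.8]), -4.47)
blue (array([499.2, 323.8]), array([100.6,  41.9]), -4.83)
plate+blue (array([504.2, 326.9]), array([125.3,  70.3]), -4.88)
mat (array([492.9, 323. ]), array([180.9, 121.6]), 8.12)
```

```bash
python3 -m jog '[[[3,50,0,1],[5,82,20,1],[5,82,60,1],[5,82,90,1],[5,82,90,1]]]'; python3 - <<'E'
from h import *
from bench import arm
s=arm.read_state()
print(goto([502,325,205],85.2,s), s["joints"])
E
```

```text
clock: 2.65
position: [502.1, 330.2, 278.3]
ee_rot: [0.043, 0.999, -0.002, -0.004]
contact_force: [0.1, 0.0, -0.1]
gripper_width: 85.6
(array([-0.9, -5. , 73.3]), np.float64(-0.2), np.float64(85.02), np.float64(0.48)) [ 0.84997742  0.46115451 -0.21280874 -0.00542331 -0.9041345  -2.5043785 ]
```

```bash
python3 -m jog '[[[-1,-5,15,0],[-1,-5,35,0],[-1,-5,55,0],[-1,-5,68,0],[-1,-5,73,0]]]'; python3 -m jog '[[[0,0,0,0],[0,0,0,0],[0,0,0,0],[0,0,0,0],[0,0,0,0]]]' 20; python3 - <<'E'
from h import *
from bench import arm
s=arm.read_state()
print(goto([502,325,205],85.2,s), s["gripper_width"],s["position"],s["contact_force"],s["wrist_torque"])
E
```

```text
clock: 3.28
position: [502.2, 324.7, 204.9]
ee_rot: [0.044, 0.999, -0.002, -0.004]
contact_force: [-0.2, 0.4, -0.0]
gripper_width: 85.0
clock: 3.9
position: [502.6, 325.4, 205.8]
ee_rot: [0.043, 0.999, -0.0, -0.003]
contact_force: [0.3, 2.7, 3.2]
gripper_width: 39.4
(array([ 0.6, -0.5,  0.8]), np.float64(-0.2), np.float64(85.02), np.float64(0.34)) 39.43971004195773 [502.61334856 325.44120392 205.77953547] [0.291176   2.71607352 3.23076577] [ 0.85217603 -0.16305214 -0.08672028]
```

```bash
python3 -m jog '[[[0,0,-10,0],[0,0,-40,0],[0,-40,-80,-3],[0,-100,-110,-7],[0,-160,-110,-13]]]'; python3 - <<'E'
from h import *
from bench import arm
s=arm.read_state()
print(s["gripper_width"],s["contact_force"],s["wrist_torque"])
print(goto([600,40,315],98.2,s))
print(goto([480,-21,300],98.2,s))
E
```

```text
clock: 4.53
position: [489.0, 166.2, 317.6]
ee_rot: [-0.072, 0.997, 0.0, -0.002]
contact_force: [1.3, -1.0, -3.7]
gripper_width: 39.0
39.04819574272258 [ 1.31945335 -1.01817769 -3.68217656] [-0.03258121 -0.161686   -0.02157519]
(array([ -91.6, -140.9,    2.1]), np.float64(0.1), np.float64(98.28), np.float64(0.25))
(array([  35.8, -184. ,   17.6]), np.float64(0.1), np.float64(98.28), np.float64(0.25))
```

```bash
python3 -m jog '[[[-33,-50,0,0],[-66,-100,0,0],[-92,-141,0,0],[-92,-141,0,0],[-92,-141,0,0]]]'; python3 - <<'E'
from h import *
from bench import arm
s=arm.read_state();pw=arm.camera_params("wrist");im,d=arm.get_image("wrist")
cv2.imwrite("pics/w2.png",im);np.savez("pics/w2cam.npz",**pw)
a=588.6,-5.6
for u in (-170,-110,0,170):
  c,sn=np.cos(np.radians(8.24)),np.sin(np.radians(8.24))
  for w in (-22,22): print(u,w,proj(pw,[a[0]+u*c-w*sn,a[1]+u*sn+w*c,20]).round(0))
print(goto([480,-21,255],98.2,s))
E
```

```text
clock: 5.15
position: [599.4, 39.5, 316.0]
ee_rot: [-0.072, 0.997, 0.0, -0.004]
contact_force: [0.2, -0.3, -3.9]
gripper_width: 39.5
-170 -22 [[164. -60.]]
-170 22 [[225. -60.]]
-110 -22 [[171.  32.]]
-110 22 [[227.  32.]]
0 -22 [[182. 169.]]
0 22 [[231. 169.]]
170 -22 [[193. 324.]]
170 22 [[235. 324.]]
(array([126.4, -42.9,  61.9]), np.float64(0.0), np.float64(98.21), np.float64(0.47))
```

View pics/w2.png

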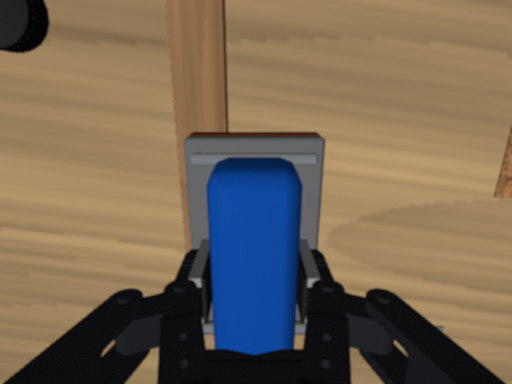

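The grip is centred in the jaws. The bearer runs from (167,0)–(224,0) to (185,130)–(227,130), and the plate's near edge is at row 138. I'll check both numerically.

```bash
python3 - <<'E'
from h import *
im=cv2.imread("pics/w2.png");p=cam("pics/w2cam.npz")
g=cv2.GaussianBlur(cv2.cvtColor(im,cv2.COLOR_BGR2HSV),(5,5),0).astype(int)
L=[];R=[]
H,S,V=[g[...,i] for i in range(3)]
gr=cv2.GaussianBlur(im,(3,3),0).astype(int).sum(2)
for v in range(5,125,12):
    print(v,[int(x) for x in H[v,155:240:4]],[int(x) for x in S[v,155:240:4]])
z=316-202.8+24
for uv in ((187,138),(323,138),(255,138)): print("plate edge",(ray(p,uv,z)-[599.4,39.5,0]).round(1))
E
```

```text
5 [18, 18, 17, 15, 15, 15, 15, 15, 15, 15, 15, 15, 15, 15, 15, 15, 15, 15, 17, 17, 17, 17] [103, 103, 103, 118, 121, 121, 121, 121, 121, 121, 121, 121, 120, 121, 121, 122, 121, 126, 103, 103, 103, 103]
17 [18, 18, 18, 16, 15, 15, 15, 15, 15, 15, 15, 15, 15, 15, 15, 15, 15, 15, 17, 17, 17, 18] [103, 103, 103, 115, 121, 121, 120, 122, 121, 121, 120, 121, 121, 121, 121, 121, 122, 127, 103, 103, 103, 103]
29 [18, 17, 17, 16, 15, 15, 15, 15, 15, 15, 15, 15, 15, 15, 15, 15, 15, 15, 17, 17, 17, 17] [103, 103, 102, 110, 120, 121, 121, 121, 120, 120, 120, 120, 120, 121, 121, 121, 122, 127, 104, 103, 103, 103]
41 [17, 17, 17, 17, 15, 15, 15, 15, 15, 15, 15, 15, 15, 15, 15, 15, 15, 15, 17, 17, 18, 17] [104, 103, 103, 105, 120, 121, 121, 121, 121, 120, 121, 121, 121, 121, 120, 121, 120, 128, 105, 103, 103, 103]
53 [18, 18, 17, 17, 15, 15, 15, 15, 15, 15, 15, 15, 15, 15, 15, 15, 15, 15, 17, 18, 17, 17] [104, 103, 103, 103, 118, 121, 121, 121, 121, 121, 121, 121, 121, 121, 120, 121, 121, 127, 106, 103, 102, 102]
65 [17, 17, 17, 17, 15, 15, 15, 15, 14, 15, 15, 15, 14, 15, 15, 15, 15, 15, 17, 18, 18
[... 329 characters left out ...]
7, 17, 18, 17, 15, 15, 15, 15, 15, 15, 15, 15, 15, 15, 15, 15, 15, 17, 17, 17, 17] [102, 103, 102, 103, 106, 120, 120, 120, 120, 120, 121, 121, 120, 121, 121, 121, 120, 124, 108, 102, 103, 102]
101 [18, 17, 17, 17, 18, 15, 15, 15, 15, 15, 15, 14, 14, 15, 15, 15, 15, 15, 16, 18, 17, 17] [103, 103, 103, 103, 104, 118, 120, 120, 121, 120, 121, 120, 120, 121, 120, 121, 120, 122, 114, 103, 102, 103]
113 [17, 17, 17, 17, 17, 15, 15, 15, 15, 14, 14, 15, 15, 15, 15, 15, 15, 15, 16, 17, 17, 17] [102, 102, 103, 102, 103, 116, 121, 121, 120, 120, 120, 120, 121, 121, 120, 121, 120, 123, 117, 103, 102, 103]
plate edge [[-55.7 -41.4 137.2]]
plate edge [[-65.1  24.1 137.2]]
plate edge [[-60.4  -8.7 137.2]]
```

```bash
python3 -m jog '[[[60,-20,20,0],[122,-41,45,0],[130,-45,75,0],[130,-45,80,0],[130,-45,80,0]]]'; python3 - <<'E'
from h import *
from bench import arm
s=arm.read_state()
print(goto([476.8,-23.2,224],98.24,s),s["position"],s["contact_force"],s["wrist_torque"])
print(goto([699.6,9.1,224],98.24,s))
E
```

```text
clock: 5.82
position: [477.8, -22.1, 238.1]
ee_rot: [-0.073, 0.997, 0.0, -0.003]
contact_force: [0.4, 0.4, -3.1]
gripper_width: 38.9
(array([ 1.1, -1. , 14.1]), np.float64(0.2), np.float64(98.41), np.float64(0.29)) [477.81393109 -22.09354747 238.07722676] [ 0.4319896   0.35017069 -3.13360065] [ 0.0186635  -0.09737231 -0.00763344]
(array([-224. ,   -1.6,   13. ]), np.float64(0.2), np.float64(98.41), np.float64(0.29))
```

```bash
python3 -m jog '[[[1,-1,6,0.2],[1,-1,12,0.2],[1,-1,15,0.2],[1,-1,17,0.2],[1,-1,17,0.2]]]'; python3 - <<'E'
from h import *
from bench import arm
s=arm.read_state()
print(goto([476.8,-23.2,221],98.24,s),s["position"],s["contact_force"],s["wrist_torque"])
print(goto([699.6,9.1,221],98.24,s))
E
```

```text
clock: 6.45
position: [477.1, -23.0, 221.6]
ee_rot: [-0.072, 0.997, 0.0, -0.002]
contact_force: [-3.4, 3.0, 4.3]
gripper_width: 39.2
(array([ 0.3, -0.1,  0.6]), np.float64(-0.0), np.float64(98.23), np.float64(0.25)) [477.1312424  -23.0410075  221.64821696] [-3.40274756  3.00452161  4.34663886] [ 0.7941664   0.73214853 -0.02568935]
(array([-224.8,   -0. ,   -0.3]), np.float64(-0.0), np.float64(98.23), np.float64(0.25))
```

```bash
python3 -m jog '[[[-8,0,0.3,0],[-20,0,0.2,0],[-32,0,0.1,0],[-44,0,0.1,0],[-56,0,0,0]]]'; python3 - <<'E'
from h import *
from bench import arm
s=arm.read_state()
print(s["position"],s["contact_force"],s["wrist_torque"])
print(goto([699.6,9.1,221.4],98.24,s))
E
```

```text
clock: 7.08
position: [531.6, -15.7, 221.4]
ee_rot: [-0.071, 0.997, -0.0, -0.004]
contact_force: [-6.0, -0.8, 5.9]
gripper_width: 38.8
[531.64523487 -15.67094079 221.39189305] [-6.02490287 -0.80108772  5.90986683] [-0.15892319  1.38791661 -0.02204874]
(array([-169.8,    0.6,   -1.5]), np.float64(-0.1), np.float64(98.19), np.float64(0.5))
```

```bash
python3 -m jog '[[[-12,0,-0.2,0],[-24,0,-0.3,0],[-36,0,-0.4,0],[-48,0,-0.5,0],[-60,0,-0.6,0]]]'; python3 - <<'E'
from h import *
from bench import arm
s=arm.read_state()
print(s["position"],s["contact_force"],s["wrist_torque"])
print(goto([699.6,9.1,221.4],98.24,s))
E
```

```text
clock: 7.7
position: [590.4, -7.8, 221.6]
ee_rot: [-0.071, 0.997, -0.001, -0.006]
contact_force: [-5.0, -0.4, 5.5]
gripper_width: 39.2
[590.35245047  -7.80641251 221.59194116] [-5.04769969 -0.36925349  5.52405528] [-0.20441306  1.25541893  0.00212532]
(array([-110.5,    1.2,   -1.2]), np.float64(-0.1), np.float64(98.16), np.float64(0.72))
```

```bash
python3 -m jog '[[[-12,0.2,-0.2,0],[-24,0.4,-0.3,0],[-36,0.6,-0.4,0],[-48,0.8,-0.5,0],[-60,1,-0.6,0]]]'; python3 - <<'E'
from h import *
from bench import arm
s=arm.read_state()
print(s["position"],s["contact_force"],s["wrist_torque"])
print(goto([699.6,9.1,221.4],98.24,s))
E
```

```text
clock: 8.32
position: [649.0, 1.0, 221.8]
ee_rot: [-0.071, 0.997, -0.001, -0.008]
contact_force: [-5.5, -0.5, 4.6]
gripper_width: 38.9
[649.01536593   0.98317369 221.75632242] [-5.47660102 -0.51278766  4.62617124] [-0.18432751  1.27677043 -0.00381588]
(array([-51.2,   0.9,  -0.5]), np.float64(-0.1), np.float64(98.14), np.float64(0.93))
```

```bash
python3 -m jog '[[[-12,0.2,0,0],[-24,0.4,0,0],[-36,0.6,-0.1,0],[-48,0.8,-0.2,0],[-54,0.8,-0.3,0]]]'; python3 - <<'E'
from h import *
from bench import arm
s=arm.read_state()
print(s["position"],s["contact_force"],s["wrist_torque"])
print(goto([699.6,9.1,221.4],98.24,s))
E
```

```text
clock: 8.95
position: [702.2, 8.7, 221.7]
ee_rot: [-0.071, 0.997, -0.002, -0.009]
contact_force: [-5.7, -0.7, 5.6]
gripper_width: 39.1
[702.19811113   8.69274626 221.73234667] [-5.69831516 -0.74640138  5.55680155] [-0.14495213  1.25008107 -0.02910085]
(array([2.5, 0.8, 0.4]), np.float64(-0.1), np.float64(98.12), np.float64(1.08))
```

```bash
python3 -m jog '[[[0,0,-12,0],[0,0,-35,0],[0,0,-65,0],[10,40,-85,0],[30,95,-85,0]]]'; python3 - <<'E'
from h import *
from bench import arm
s=arm.read_state()
print(s["position"],s["contact_force"],s["wrist_torque"])
print(goto([490.5,325,290],98.2,s))
E
```

```text
clock: 9.57
position: [661.1, 98.7, 308.9]
ee_rot: [-0.069, 0.998, -0.001, -0.007]
contact_force: [-0.2, 0.8, -3.6]
gripper_width: 38.9
[661.08785562  98.71305337 308.94951897] [-0.17560095  0.78742416 -3.57567212] [ 0.21057098 -0.09843571  0.02776688]
(array([137.3, 247.7,  20.5]), np.float64(-0.2), np.float64(97.96), np.float64(0.8))
```

```bash
python3 -m jog '[[[28,50,0,0],[56,101,0,0],[84,152,0,0],[112,203,10,0],[137,248,20,0]]]'; python3 -m jog '[[[0,0,0,0],[0,0,10,0],[0,0,20,0],[0,0,30,0],[0,0,30,0]]]';python3 - <<'E'
from h import *
from bench import arm
s=arm.read_state();pw=arm.camera_params("wrist");im,d=arm.get_image("wrist")
cv2.imwrite("pics/w3.png",im);np.savez("pics/w3cam.npz",**pw)
print(s["position"],s["contact_force"],s["wrist_torque"])
print(goto([490.5,325,206],98.2,s))
for u in (-85,85):
  c,sn=np.cos(np.radians(8.24)),np.sin(np.radians(8.24))
  for w in (-60,60): print(u,w,proj(pw,[490.5+u*c-w*sn,325+u*sn+w*c,3]).round(0))
E
```

```text
clock: 10.2
position: [489.2, 326.6, 290.4]
ee_rot: [-0.07, 0.998, -0.001, -0.007]
contact_force: [1.0, 0.4, -3.4]
gripper_width: 39.3
clock: 10.82
position: [489.1, 325.5, 259.0]
ee_rot: [-0.069, 0.998, -0.002, -0.008]
contact_force: [0.3, 0.7, -2.8]
gripper_width: 39.2
[489.07767551 325.4684108  259.00971725] [ 0.27096954  0.72856273 -2.8475323 ] [ 0.04342033 -0.03008786 -0.02693178]
(array([-2.2, -0.5, 53. ]), np.float64(-0.3), np.float64(97.89), np.float64(0.92))
-85 -60 [[169.  94.]]
-85 60 [[339.  93.]]
85 -60 [[187. 298.]]
85 60 [[324. 297.]]
```

View pics/w3.png

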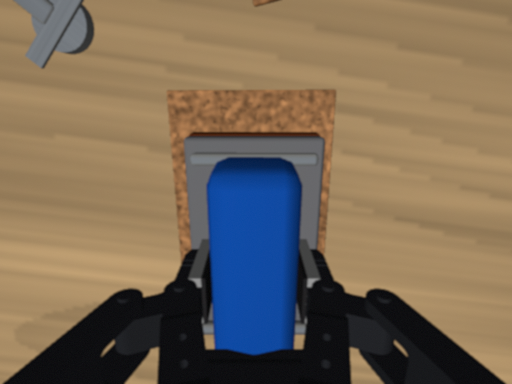

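The mat's near corners at (168,90) and (336,90) agree within 3 px with the prediction, and the sander is centred over the mat. I'll lower it slowly.

```bash
python3 -m jog '[[[-1,0,12,0],[-1,0,24,0],[-1,0,36,0],[-1,0,44,0],[-1,0,48,0]]]'; python3 -m jog '[[[0,0,2,0],[0,0,3,0],[0,0,4,0],[0,0,5,0],[0,0,5.5,0]]]';python3 - <<'E'
from h import *
from bench import arm
s=arm.read_state()
print(s["position"],s["contact_force"],s["wrist_torque"])
E
```

```text
clock: 11.5
position: [489.5, 325.8, 211.0]
ee_rot: [-0.069, 0.998, -0.002, -0.008]
contact_force: [1.1, 0.7, -3.1]
gripper_width: 39.2
clock: 12.12
position: [489.4, 325.9, 206.2]
ee_rot: [-0.069, 0.998, -0.001, -0.007]
contact_force: [-2.2, -0.3, 1.4]
gripper_width: 39.0
[489.38171375 325.90175409 206.21345339] [-2.20293804 -0.32049459  1.43576816] [-0.05906839  0.49152533 -0.04215567]
```

```bash
python3 -m jog '[[[0,0,0,0],[0,0,0,0],[0,0,0,0],[0,0,0,0],[0,0,0,0]]]' 85; python3 -m jog '[[[0,0,-15,0],[0,0,-50,0],[0,0,-100,0],[0,-20,-150,0],[0,-70,-170,0]]]';python3 - <<'E'
from h import *
from bench import arm
s=arm.read_state();pw=arm.camera_params("wrist");im,d=arm.get_image("wrist")
cv2.imwrite("pics/w4.png",im);np.savez("pics/w4cam.npz",**pw)
t,d=arm.get_image("top");cv2.imwrite("pics/top1.png",t)
print(s["position"],s["contact_force"],s["wrist_torque"],s["joints"])
c,sn=np.cos(np.radians(-20.55)),np.sin(np.radians(-20.55))
for X in ([480,0,380],[470,-280,380],): print(goto(X,98.2,s))
E
```

```text
clock: 12.75
position: [489.4, 325.9, 206.2]
ee_rot: [-0.069, 0.998, -0.001, -0.007]
contact_force: [-0.1, 0.4, -0.2]
gripper_width: 84.9
clock: 13.38
position: [501.9, 257.9, 381.2]
ee_rot: [-0.071, 0.997, 0.001, -0.004]
contact_force: [0.2, 0.3, -1.3]
gripper_width: 85.0
[501.85894461 257.88911018 381.1785988 ] [ 0.17348734  0.26152401 -1.30792916] [-0.02558215 -0.06969659  0.02452061] [ 0.76049445  0.30138856 -0.17558491 -0.00645837 -1.09853638 -2.18635873]
(array([  58.1, -252.2,    1.1]), np.float64(-0.1), np.float64(98.13), np.float64(0.43))
(array([ 107.6, -528. ,    0.9]), np.float64(-0.1), np.float64(98.13), np.float64(0.43))
```

View pics/w4.png

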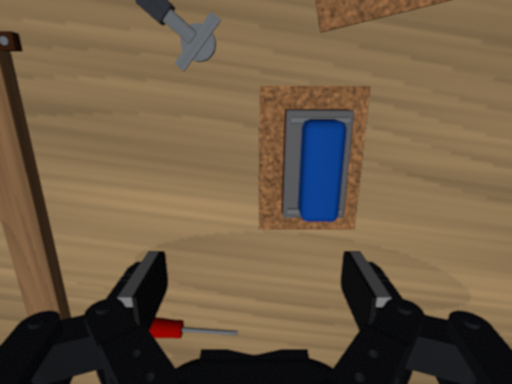

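The sander lies flat inside the mat, with its plate from (285,110) to (353,218) and cork showing all round. Now I'll go to the jar, spinning about +68° on the way.

```bash
python3 -m jog '[[[12,-55,0,10],[24,-112,0,20],[36,-170,0,30],[50,-231,0,40],[60,-291,0,50]]]';python3 - <<'E'
from h import *
from bench import arm
s=arm.read_state()
for X in ([485,-280,380],): print(goto(X,30,s))
E
```

```text
clock: 14.1
position: [481.0, -43.8, 382.1]
ee_rot: [0.362, 0.932, -0.001, -0.003]
contact_force: [0.9, 1.0, -0.3]
gripper_width: 84.6
(array([-162.5, -171.4,    2. ]), np.float64(17.5), np.float64(47.5), np.float64(0.41))
```

```bash
python3 -m jog '[[[-40,-43,0,9],[-82,-86,0,17.5],[-124,-130,0,17.5],[-162,-171,0,17.5],[-162,-171,0,17.5]]]';python3 - <<'E'
from h import *
from bench import arm
s=arm.read_state();pw=arm.camera_params("wrist");im,d=arm.get_image("wrist")
cv2.imwrite("pics/w5.png",im);np.savez("pics/w5cam.npz",**pw);np.save("pics/w5d.npy",d)
print(s["position"],s["joints"],s["ee_rot"])
print(proj(pw,[481.5,-315.7,87]))
E
```

```text
clock: 14.72
position: [484.5, -282.4, 381.8]
ee_rot: [0.502, 0.865, -0.002, -0.003]
contact_force: [-0.7, -0.3, -0.5]
gripper_width: 85.1
[ 484.47913432 -282.40943839  381.82375432] [-2.38420108e-01  2.95161792e-01 -1.85992517e-01  1.83236631e-03
 -1.09689093e+00 -2.38572332e+00] [ 0.50229295  0.86468954 -0.00181047 -0.00324359]
[[235.94459179 213.65253274]]
```

View pics/w5.png

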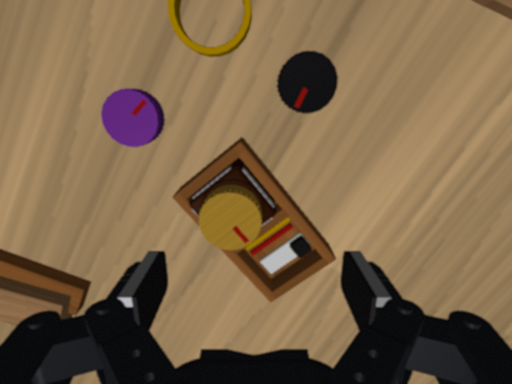

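The brass lid is at (230,217) with its red bar at (239,235), in the caddy's pocket. The purple one (133,117) and the black one (307,82) lie on the bench and stay alone. Measuring the lid:

```bash
python3 - <<'E'
from h import *
from bench import arm
im=cv2.imread("pics/w5.png");p=cam("pics/w5cam.npz");d=np.load("pics/w5d.npy")
H,S,V=cv2.split(cv2.cvtColor(im,cv2.COLOR_BGR2HSV))
print(im[217,220],H[217,220],S[217,220],V[217,220], S[200,255],V[200,255],H[200,255])
m=(H>17)&(H<32)&(S>150)&(V>70)
m=m.astype(np.uint8); m=cv2.morphologyEx(m,cv2.MORPH_OPEN,np.ones((5,5)))
b=blob(m,(185,170,275,260)); print(b.min(0),b.max(0))
# 3D points from depth: keep those at lid-top height
yy,xx=np.mgrid[170:260,185:275]; dd=d[yy,xx]
c=np.c_[xx.ravel(),yy.ravel(),np.ones(xx.size)]@np.linalg.inv(p["mtx"]).T*dd.ravel()[:,None]
W=(c-p["t"])@p["R"]; t=W[(abs(W[:,2]-87)<4)]
print("z hist",np.percentile(W[:,2],[5,25,50,75,95]).round(1),len(t))
hull=t[:,:2].astype(np.float32); (cc,r)=cv2.minEnclosingCircle(hull);print("depth top circle",cc,r,t.mean(0))
E=ray(p,b,87)[:,:2].astype(np.float32);print("mask",cv2.minEnclosingCircle(E),cv2.fitEllipse(E))
o=W[(W[:,2]<70)];print("other z",np.percentile(o[:,2],[50,90,99]))
E
```

```text
[ 40 117 150] 21 187 150 199 78 21
[199. 190.] [261. 249.]
z hist [ 0.7 30.1 54.1 87.7 88.7] 2926
depth top circle (479.8450012207031, -325.6153564453125) 30.024452209472656 [ 479.30396921 -324.37190116   87.90578838]
mask ((482.9312438964844, -323.28314208984375), 33.547340393066406) ((481.0970458984375, -324.5057067871094), (59.82229232788086, 63.31566619873047), 55.25200653076172)
other z [38.36262449 55.50765957 66.49431841]
```

```bash
python3 - <<'E'
from h import *
from bench import arm
p=cam("pics/top0cam.npz");print(ray(p,[(387.5,190)],87), proj(p,[479.5,-324.9,87]))
s=arm.read_state()
print(goto([479.5,-324.9,290],30,s),goto([479.5,-324.9,230],30,s))
E
```

```text
[[ 479.84710466 -323.13426532   87.        ]] [[388.18824492 190.12028529]]
(array([-36.2, -25.7,  91.9]), np.float64(-0.2), np.float64(29.81), np.float64(0.43)) (array([-36.4, -25.3, 151.9]), np.float64(-0.2), np.float64(29.81), np.float64(0.43))
```

```bash
python3 -m jog '[[[-20,-14,30,0],[-36,-25,60,0],[-36,-25,90,0],[-36,-25,100,0],[-36,-25,100,0]]]';python3 - <<'E'
from h import *
from bench import arm
s=arm.read_state();pw=arm.camera_params("wrist");im,d=arm.get_image("wrist")
cv2.imwrite("pics/w6.png",im)
yy,xx=np.mgrid[0:384:2,0:512:2];dd=d[yy,xx].ravel();c=np.c_[xx.ravel(),yy.ravel(),np.ones(xx.size)]@np.linalg.inv(pw["mtx"]).T*dd[:,None]
W=(c-pw["t"])@pw["R"]; t=W[(abs(W[:,2]-88)<3)&(abs(W[:,0]-480)<45)&(abs(W[:,1]+325)<45)]
print(len(t),cv2.minEnclosingCircle(t[:,:2].astype(np.float32)),np.median(t[:,2]))
print(s["position"]);print(goto([479.5,-324.6,230],30,s))
E
```

```text
clock: 15.4
position: [480.4, -323.5, 282.1]
ee_rot: [0.501, 0.866, -0.002, -0.004]
contact_force: [-0.4, -0.2, 0.3]
gripper_width: 84.8
1759 ((479.59820556640625, -326.0166015625), 30.17926025390625) 88.01243711289412
[ 480.4041215  -323.51211901  282.11499384]
(array([-0.7, -1. , 52.1]), np.float64(-0.1), np.float64(29.91), np.float64(0.46))
```

View pics/w6.png

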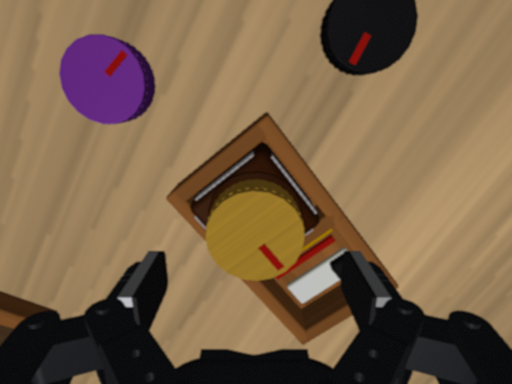

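The lid at (255,235) sits centred between the fingers. I'll descend and grip.

```bash
python3 -m jog '[[[-1.3,-1.2,15,0],[-1.3,-1.2,30,0],[-1.3,-1.2,43,0],[-1.3,-1.2,50,0],[-1.3,-1.2,52,0]]]'; python3 -m jog '[[[0,0,0,0],[0,0,0,0],[0,0,0,0],[0,0,0,0],[0,0,0,0]]]' 45;python3 - <<'E'
from h import *
from bench import arm
s=arm.read_state();im,d=arm.get_image("wrist");cv2.imwrite("pics/w7.png",im)
print(s["position"],s["contact_force"],s["wrist_torque"],s["gripper_width"])
E
```

```text
clock: 16.08
position: [479.9, -325.5, 230.2]
ee_rot: [0.501, 0.866, -0.002, -0.003]
contact_force: [-0.5, -0.3, 0.2]
gripper_width: 84.9
clock: 16.7
position: [480.3, -325.5, 230.9]
ee_rot: [0.501, 0.866, -0.002, -0.002]
contact_force: [1.3, 2.5, 4.5]
gripper_width: 58.5
[ 480.33461582 -325.53678083  230.89436717] [1.31609538 2.51789397 4.47945014] [ 0.52355581 -0.33818636  0.0074979 ] 58.493465604208225
```

View pics/w7.png

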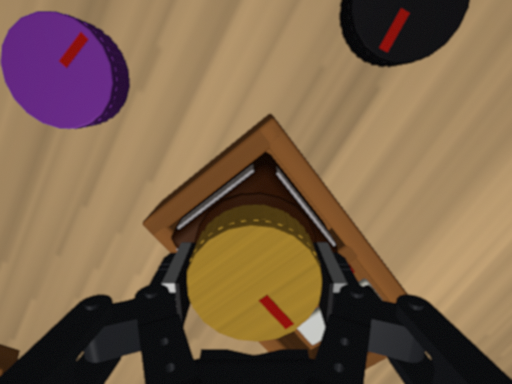

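The lid at (255,282) is gripped between both pads (58.5 mm). I'll unscrew counter-clockwise, which is negative spin.

```bash
python3 -m jog '[[[0,0,0,-5],[0,0,0,-11],[0,0,0,-17],[0,0,0,-23],[0,0,0,-28]]]';python3 - <<'E'
from h import *
from bench import arm
s=arm.read_state();im,d=arm.get_image("wrist");cv2.imwrite("pics/w8.png",im)
print(s["position"],s["contact_force"],s["wrist_torque"],s["gripper_width"],goto([480.3,-325.5,230.5],112,s))
E
```

```text
clock: 17.38
position: [480.1, -325.5, 231.0]
ee_rot: [0.276, 0.961, -0.001, -0.003]
contact_force: [1.1, 1.8, 3.3]
gripper_width: 57.8
[ 480.12789411 -325.45557541  230.99002444] [1.12010325 1.83528812 3.27964611] [ 0.46931328 -0.15414107 -0.37174105] 57.81044632595937 (array([-0.2,  0.1,  0.5]), np.float64(-54.0), np.float64(58.0), np.float64(0.33))
```

View pics/w8.png

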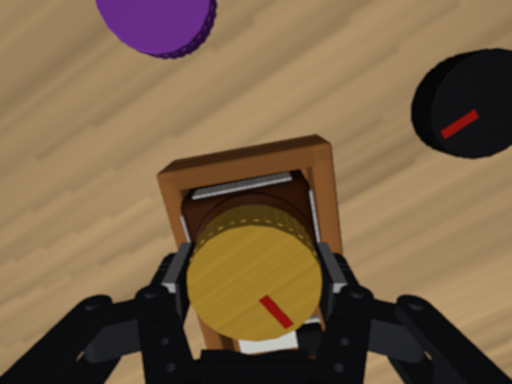

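The bar stays at (276,312) in the wrist picture, so the lid turns with the gripper. Torque is about 0.37 N m. Continuing.

```bash
python3 -m jog '[[[0,0,0,-5],[0,0,0,-11],[0,0,0,-17],[0,0,0,-23],[0,0,0,-28]]]'; python3 -m jog '[[[0,0,0,-5],[0,0,0,-11],[0,0,0,-17],[0,0,0,-22],[0,0,0,-26]]]';python3 - <<'E'
from h import *
from bench import arm
s=arm.read_state();im,d=arm.get_image("wrist");cv2.imwrite("pics/w9.png",im)
print(s["position"],s["contact_force"],s["wrist_torque"],s["gripper_width"],goto([480.3,-325.5,230.5],114,s))
E
```

```text
clock: 18.05
position: [480.1, -325.6, 231.0]
ee_rot: [0.034, 0.999, -0.0, -0.003]
contact_force: [0.3, 1.2, 2.1]
gripper_width: 58.3
clock: 18.68
position: [480.1, -325.8, 231.0]
ee_rot: [-0.192, 0.981, 0.0, -0.002]
contact_force: [1.0, 1.8, 2.5]
gripper_width: 58.2
[ 480.08505391 -325.76853599  231.02761207] [0.98285642 1.7687486  2.54133572] [ 0.18539282 -0.35008948 -0.43606538] 58.20911585213239 (array([-0.3,  0.2,  0.5]), np.float64(-1.9), np.float64(112.11), np.float64(0.27))
```

View pics/w9.png

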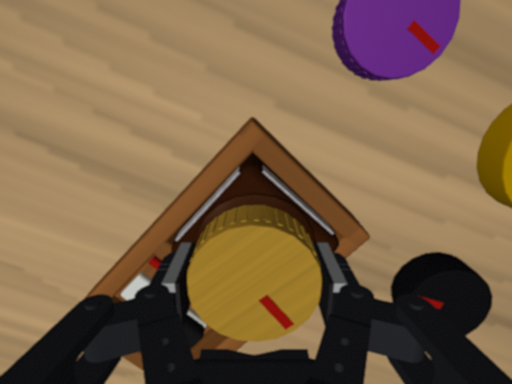

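The bar still hasn't moved in the jaws. The lid has turned 82° (1.43 rad), or about 1.37 less the jar's own turn, which is inside 1.15–1.7. Lifting gently.

```bash
python3 -m jog '[[[0,0,-2,0],[0,0,-5,0],[0,0,-8,0],[0,0,-11,0],[0,0,-14,0]]]'; python3 - <<'E'
from bench import arm
s=arm.read_state();print(s["position"],s["contact_force"],s["wrist_torque"],s["gripper_width"])
E
```

```text
clock: 19.35
position: [480.0, -325.8, 245.4]
ee_rot: [-0.193, 0.981, 0.0, -0.002]
contact_force: [0.7, -0.2, -0.1]
gripper_width: 58.2
[ 480.03719907 -325.79926754  245.42024821] [ 0.67331355 -0.18038281 -0.14310238] [ 0.00397672 -0.01895019  0.01080571] 58.231658733558646
```

```bash
python3 -m jog '[[[0,0,-6,0],[0,0,-14,0],[0,0,-22,0],[0,0,-29,0],[0,0,-32,0]]]'; python3 -m jog '[[[0,0,0,0],[0,0,0,0],[0,0,0,0],[0,0,0,0],[0,0,0,0]]]'; python3 - <<'E'
from h import *
from bench import arm
s=arm.read_state();print(s["position"],s["contact_force"],s["gripper_width"],s["joint_vel"].round(3))
pw=arm.camera_params("wrist")
for n in ("wrist","scene","top"):
    im,d=arm.get_image(n);cv2.imwrite(f"pics/{n}_end.png",im);np.save(f"pics/{n}_end.npy",d)
im=cv2.imread("pics/scene_end.png");im2=cv2.imread("pics/top_end.png")
a=cv2.resize(im[150:290,90:230],(560,560),interpolation=cv2.INTER_CUBIC)
cv2.imwrite("pics/crop_end.png",a)
E
```

```text
clock: 19.98
position: [480.3, -325.8, 278.1]
ee_rot: [-0.193, 0.981, 0.0, -0.002]
contact_force: [-0.1, 0.2, -0.6]
gripper_width: 58.0
clock: 20.6
position: [480.3, -325.8, 278.0]
ee_rot: [-0.193, 0.981, 0.0, -0.002]
contact_force: [-0.1, 1.1, -1.2]
gripper_width: 58.3
[ 480.28398189 -325.81065076  278.03524328] [-0.13176403  1.05706322 -1.21751945] 58.325630202866726 [-0.    -0.002  0.003  0.001  0.    -0.001]
```

View pics/wrist_end.png

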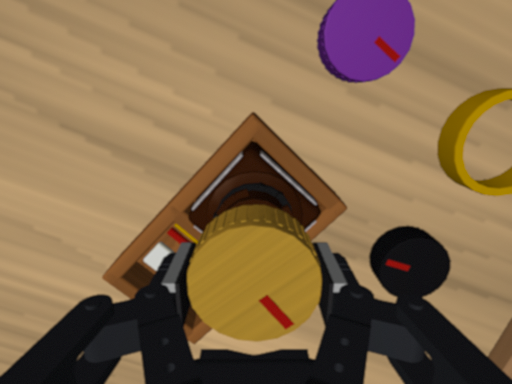

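View pics/crop_end.png

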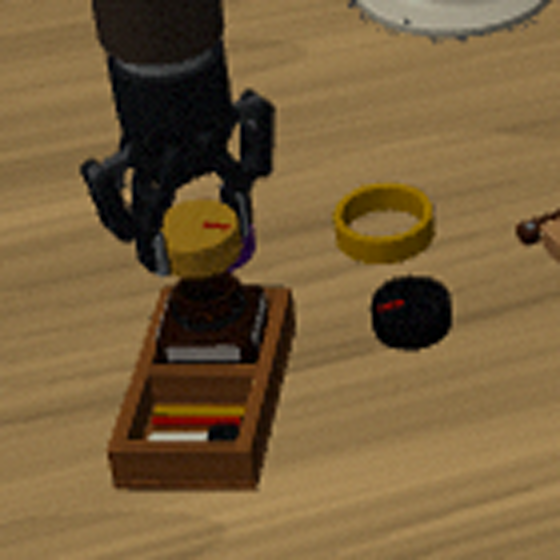

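View pics/top_end.png

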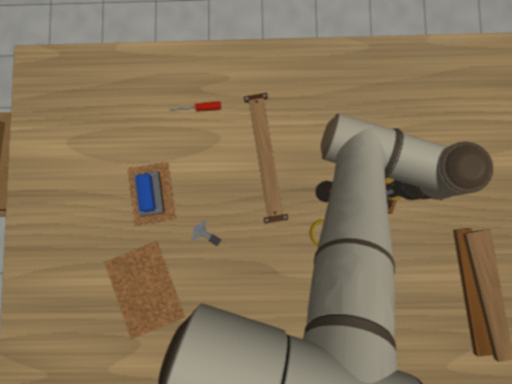

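The lid is held level and still above the jar's dark mouth. The jar sits in its pocket at (210,310) of the scene crop. The sander lies on the small mat at (150,193), and the hinge, tape and screwdriver haven't moved. Handing in.

```bash
python3 -c "
from bench import arm
print(arm.job_done())"
```

```text
the job is handed in; nothing more can be done
None
```

The job was done as asked and handed in at about 21 s; no verdict was reported.

- **Sanding:** I rubbed the bearer in one stroke from near end to far end (sander origin from about -113 to +115 mm). Pressure was about 8–9.5 N at every check. The tool leaned slowly along the stroke, to about 1.1° by the far end.
- **Sander put back:** I lowered it onto the smaller mat and let go in light contact. Afterwards the pictures showed it flat, with cork all round.
- **Lid:** I turned the brass lid 82° (about 1.37 rad on the jar, by estimate) with no slip visible in the jaws. It lifted with almost no pull, so the jar did not come up with it.
- **Last checks:** The lid is still, tilted about 0.2° and held about 30 mm above the open jar. The jar is in its pocket and the bystanders are where they were.
- **Disagreement:** My first estimate of the pocket, from the caddy's outline, was 9 mm off the lid's measured centre. I went by the lid, which three measurements agreed on.

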